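# Load the flanged nut in its nest, flange down

### The job

Load the blue nest plate with a brass flanged nut for the next operation: take the nut that already lies with its wide round flange down and its hexagon up, and set it in the round pocket the same way, flange down, flat on the pocket's floor. Lower it in with the gripper rather than dropping it, let go, and leave the other brass nut, the one lying flange up, where it is.

Things in the scene. Friction and masses are not known exactly. Their poses are not given: they have to be found in the camera images.
- nut_flange_down: brass flanged nut to load (0.14 to 0.28 kg): round flange 52 mm wide, 8 mm thick, lying on the bench; on it a hexagon 36 mm across flats, 41.6 across corners, from 8 to 38 mm above the origin; through bore 18 mm. Origin: centre of the flange's flat face (underside); z points from flange to hexagon end (up at the start); hexagon flats face +x, -x and every 60 degrees
- nut_flange_up: an identical brass nut, lying the wrong way: it stands on the end of its hexagon with the 52 mm flange uppermost, from 30 to 38 mm above the bench. Origin: centre of the hexagon's end on which it stands; z up, towards the flange. It must stay where it is
- nest: fixed blue steel plate 120 x 120 mm, 18 mm high, lying flat on the bench, with flush screw heads at its corners and one round pocket in the middle of its top. Origin: centre of its underside; z up, x and y along its edges
- pocket (a point): centre of the pocket's flat floor, 8 mm above the bench; z up. The pocket is 66 mm wide and 10 mm deep, its mouth widened to 74 mm by a 4 mm chamfer, so a seated nut's flange top lies 2 mm below the plate's top; a dark disc 22 mm wide marks a clearance hole in the middle of the floor
Mind the look-alikes: they are no part of the job. What is shaped like the nut_flange_down but purple is not meant.

How it is judged:
On the way:
1. the nut is lowered into the pocket in the gripper: its flange less than 20 mm above the pocket's floor, within 20 mm of its centre, still held (horizontal distance between nut_flange_down and pocket below 0.02 m and z of nut_flange_down in the frame of pocket below 0.02 m and contact force between the fingers and nut_flange_down above 0.5 N), for 0.05 s.
At the end, for the whole second after the job is handed in: the nut that lay flange down is in the nest's pocket, flange down and hexagon up (upright within 10 degrees), its flange within 12 mm of the pocket's centre and within 4 mm of its floor, at rest and released; the nut lying flange up is within 30 mm of where it started (horizontal distance between nut_flange_down and pocket below 0.012 m and z of nut_flange_down in the frame of pocket below 0.004 m and angle between nut_flange_down's own z axis and vertical below 0.17 rad and linear speed of nut_flange_down below 0.02 m/s and distance of nut_flange_up from where it was at the start of the episode below 0.03 m); the robot touches nothing.
It fails at once if the nut lying flange up is shifted by more than 30 mm or knocked over (distance of nut_flange_up from where it was at the start of the episode above 0.03 m or angle between nut_flange_up's own z axis and vertical above 0.5 rad).
It also fails if it takes over 30 s, if anything falls off the work surface, if the arm or the gripper's body presses on something with over 40 N, if the wrist force passes 120 N, or if a joint passes its speed limit or range.

### The arm

A 6-joint arm with a two-finger parallel gripper is mounted at the origin on a cart in front of the work surface, level with it; the furniture and walls round the work are solid. World frame = base frame: x ahead of the robot, y to its left, z up, the work surface at z = 0. Lengths are in m, angles in rad, forces in N, time in s.
With the tool pointing down it reaches from about 0.375 to 0.9 m from the base axis. Payload 3.1 kg.
Tool frame: the origin (TCP) lies between the finger pads; the fingertips stand 22 mm ahead of it and the grasp point (between the pads) lies 3 mm ahead of it; z points along the fingers, y is the direction in which the jaws open and shut (so a half turn about z gives the same grasp; the last joint's range is limited). The gripper opens to 85 mm and grips with 20 to 120 N. Pads are 22 mm wide; open, the fingers measure 114 mm over their backs; the gripper's body (76 mm by 85 mm) begins 54 mm behind the grasp point. The pads swing forward as they close: fully open they stand 13 mm farther back than shut.
Start: joints at [-1.427, 0.527, 1.433, -0, 1.181, -0.178], TCP at [0.198, -0.593, 0.253] pointing down, gripper open.
Joint ranges: [-3.08, 3.08], [-0.75, 2.2], [0.22, 2.44], [-1.43, 4.57], [0, 2.65], [-2.85, 2.85]. Speed limits (rad/s): [2.79, 2.79, 3.14, 3.14, 3.14, 3.14].

### API

Orientations are given as a unit quaternion [x, y, z, w].
In Python, from station import status, snapshot, manip gives the robot as it stands.
- The arm moves only by the tool move_arm, never from a script. Its argument "plan" is a list that holds one entry, the list of rows, each a list of 7 numbers: the turn, a rotation vector about the tool's x, y, z scaled (see below), then the shift along the tool's x, y, z scaled (see below), then the closure, from 0 (fully open) to 1 (shut). A call has exactly 8 rows; each row is the pose to reach, as a shift and turn from the pose commanded when the call began, along the tool's axes at that moment; what a row does not reach only later rows make up. The controller multiplies each number of a shift by 100 mm and each number of a turn by pi/4 rad. A row lasts 1/8 s, in which the tool goes at most 62.5 mm and 10.7 degrees, less where a joint would pass 70% of its speed; a pose out of reach is approached as far as the arm can. A call with a number of a shift or a turn outside -1 to 1 is refused whole. A call with a gripper value outside its range is refused whole. The fingers move at their own pace and stop on an object; "force" is the grip in N (left out, the last holds). Time passes only in rows, so rows that repeat a pose let the fingers close, or fill a call up. It gives the time, the measured TCP pose, the force and the opening at its end, in the units of the state.
- status.sense(): the state, without advancing time (a new reading comes with each control period).
- snapshot(name): name is "side" or "top"; returns a dict with "img" (480x640x3 uint8, red, green, blue), "depth" (480x640 float32, m along the optical axis (not along the pixel's ray), 0 where there is no reading), "mtx" (3x3 intrinsics, pixels), "T" (4x4, takes a point from camera to world coordinates). Camera axes: x right, y up, looking along -z (the intrinsics and any distortion apply to the point x, -y, -z); pixel columns grow to the right and rows downward; lengths in m; the calibration is good to about 2 mm. A picture is of the moment at which its call begins.
- manip.sign_off(): hands the job in, once; it reports no verdict.
The state is a dict: "t": time; "q": joint angles; "qd": joint speeds; "tau": joint torques, N m; "tcp_pos": TCP position; "tool_rot": TCP orientation; "force": force on the tool from outside, world axes, zero at the start; "ft_torque": the same for the moment, N m; "finger_gap": opening from 0.0 (shut) to 1.0 (fully open).
Only numpy, scipy, OpenCV 4.12 (cv2) and the standard library are available. Lean on these libraries where they do the work, as an engineer would, in place of code of your own. Each camera call takes 0.05 s, during which the arm holds its last target. There are 200 camera calls.

## Working session

There is one attempt and no reset: what is moved stays moved. The work goes in short steps, Python scripts to look and compute and a tool call to move; the robot and the scene stay as the last step left them, time stands still between calls to the robot, and variables do not carry over. Pictures are saved under pics/ and viewed, on a budget of 10 in all, crops included, one or two more only if the job needs it, and the job is handed in when it is done.

Besides the shell and the picture viewer there is one more tool, called after "Call:" by a JSON object that holds its "op" and its "data", one argument or row to a line. move_arm: Moves the arm, as the interface text tells. Its arguments: {"type":"object","properties":{"plan":{"type":"array"},"force":{"type":"number"}},"required":["plan"]}

```bash
mkdir -p pics; cat > h.py <<'E'
import numpy as np, cv2
from station import status, snapshot, manip
def save(s,n): cv2.imwrite('pics/'+n,cv2.cvtColor(s['img'],cv2.COLOR_RGB2BGR))
def cloud(s):
    K,T,d=s['mtx'],s['T'],s['depth']
    v,u=np.mgrid[:480,:640]
    p=np.stack([(u-K[0,2])/K[0,0]*d,-(v-K[1,2])/K[1,1]*d,-d],-1)
    return p@T[:3,:3].T+T[:3,3]
def ray(s,u,v,z):
    K,T=s['mtx'],s['T']
    r=T[:3,:3]@np.array([(u-K[0,2])/K[0,0],-(v-K[1,2])/K[1,1],-1]); o=T[:3,3]
    return o+r*(z-o[2])/r[2]
E
python3 - <<'E'
from h import *
for n in ('top','side'):
    s=snapshot(n); save(s,n+'1.png'); np.savez(n+'1.npz',**s); print(n,s['T'].round(3).tolist(),s['mtx'].tolist(),(s['depth']>0).mean())
print(status.sense())
E
```

```text
top [[0.026, 0.999, -0.039, 0.462], [-1.0, 0.025, -0.013, 0.018], [-0.012, 0.04, 0.999, 1.189], [0.0, 0.0, 0.0, 1.0]] [[552.1213567759055, 0.0, 321.93132873942756], [0.0, 552.1213567759055, 255.44395479976842], [0.0, 0.0, 1.0]] 0.9959147135416667
side [[-0.821, 0.374, -0.432, 0.132], [-0.571, -0.524, 0.632, 0.582], [0.01, 0.765, 0.644, 0.631], [0.0, 0.0, 0.0, 1.0]] [[440.6996649413522, 0.0, 315.9404649267096], [0.0, 440.6996649413522, 240.4866518125223], [0.0, 0.0, 1.0]] 0.9959049479166666
{'t': 0.1, 'q': array([-1.42749097e+00,  5.28378172e-01,  1.43380290e+00,  1.00588048e-05,
        1.18144616e+00, -1.78471971e-01]), 'qd': array([-0.00224429, -0.00055557, -0.00447533, -0.0015686 ,  0.00102354,
       -0.00032888]), 'tau': array([ 4.15018339e-04, -4.43303418e+01, -1.78586322e+01, -2.02065025e-04,
        3.91752124e-03, -1.72861098e-05]), 'tcp_pos': array([ 0.19761421, -0.5922751 ,  0.25241927]), 'tool_rot': array([ 9.87085109e-01,  1.60193485e-01,  2.25367345e-05, -1.01705189e-03]), 'force': array([ 0.44478385, -0.42534513, -0.32975484]), 'ft_torque': array([ 0.02277643, -0.01916332, -0.03929367]), 'finger_gap': 1.003052401847522}
```

View pics/top1.png

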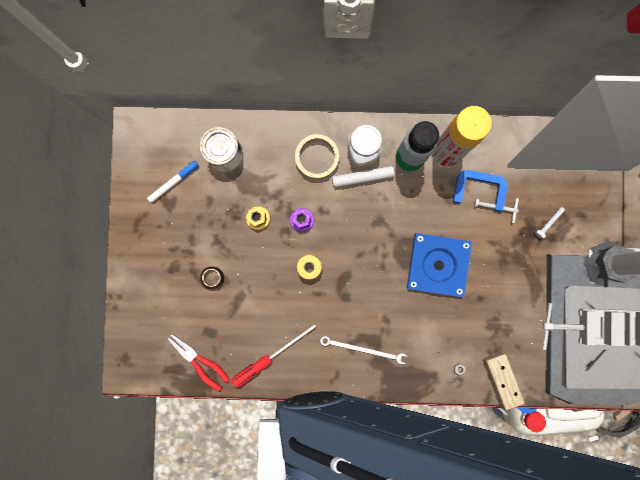

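View pics/side1.png

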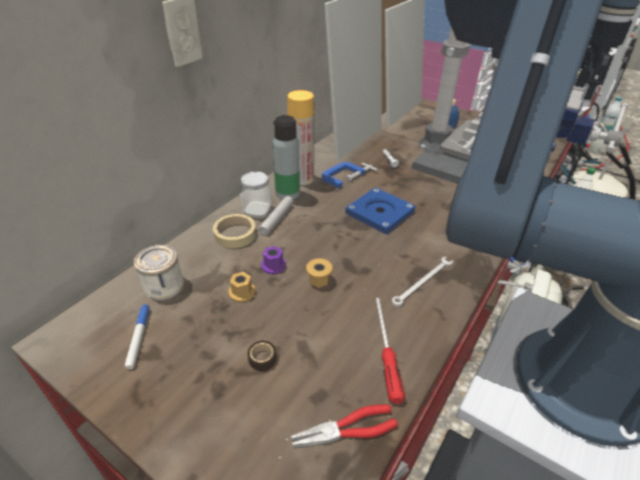

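The top view shows the flange-down brass nut at (258,218), the purple decoy at (302,220), the flange-up nut at (309,267) and the pocket at (439,265). The side view agrees: flange-down nut at (240,287), flange-up at (319,273).

```bash
python3 - <<'E'
from h import *
out=[]
for n,c,pc in (('top',(258,218),(439,265)),('side',(240,287),(380,210))):
    s=dict(np.load(n+'1.npz')); P=cloud(s); hsv=cv2.cvtColor(s['img'],cv2.COLOR_RGB2HSV)
    br=((hsv[...,0]>14)&(hsv[...,0]<32)&(hsv[...,1]>110)&(hsv[...,2]>60))
    v,u=np.mgrid[:480,:640]; near=np.hypot(u-c[0],v-c[1])<28
    m=near&br; print(n,'z pct',np.percentile(P[m][:,2],[2,20,50,80,98]).round(4), m.sum())
    fp=P[m&(P[...,2]>.004)]; print(' nut xy minmax mid',((fp.min(0)+fp.max(0))/2).round(4),np.ptp(fp,0).round(4))
    tz=near&(P[...,2]>.032)&(P[...,2]<.046); tp=P[tz]; print(' hextop mid',((tp.min(0)+tp.max(0))/2).round(4),np.ptp(tp,0).round(4),tz.sum())
    cs,_=cv2.findContours(tz.astype(np.uint8),0,1); k=max(cs,key=cv2.contourArea)
    q=np.array([ray(s,a,b,.038)[:2] for a,b in k[:,0].astype(float)]); (cx,cy),r=cv2.minEnclosingCircle(q.astype(np.float32))
    # filled-area 6th harmonic on upsampled mask depth
    w=q-q.mean(0); 
    print(' contour mean',q.mean(0).round(4),'circ',cx,cy,r)
    best=[(np.ptp(w@[np.cos(a),np.sin(a)]),np.degrees(a)) for a in np.radians(np.arange(0,180,5))]
    W=np.array([b[0] for b in best]); W3=(W[:12]+W[12:24]+W[24:])/3; print(' width/60deg avg mm',(W3*1000).round(1))
    bl=(hsv[...,0]>100)&(hsv[...,0]<125)&(hsv[...,1]>120)&(np.hypot(u-pc[0],v-pc[1])<55)
    cs,_=cv2.findContours(bl.astype(np.uint8),0,1); k=max(cs,key=cv2.contourArea)
    top=bl&(P[...,2]>.013)&(P[...,2]<.024); bp=P[top]
    rc=cv2.minAreaRect(bp[:,:2].astype(np.float32)); print(' nest',rc, np.median(bp[:,2]))
    fl=bl&(P[...,2]<.0125)&(np.hypot(u-pc[0],v-pc[1])<20); print(' floor',P[fl].mean(0).round(4),fl.sum())
    dk=(np.hypot(u-pc[0],v-pc[1])<10)&(hsv[...,2]<70); print(' hole px',u[dk].mean(),v[dk].mean(),dk.sum(),ray(s,u[dk].mean(),v[dk].mean(),.008).round(4))
    x,y=c; cr=cv2.resize(s['img'][y-35:y+35,x-35:x+75],None,fx=4,fy=4,interpolation=cv2.INTER_CUBIC); out.append(cr)
    bench=near&~br&(np.abs(P[...,2])<.02); print(' bench z',np.median(P[bench][:,2]))
cv2.imwrite('pics/crops.png',cv2.cvtColor(np.vstack(out),cv2.COLOR_RGB2BGR))
E
```

```text
top z pct [-0.0012  0.0058  0.015   0.037   0.0402] 356
 nut xy minmax mid [0.586  0.1739 0.0244] [0.0496 0.05   0.0406]
 hextop mid [0.586  0.1741 0.0385] [0.0384 0.0357 0.0124] 198
 contour mean [0.5853 0.1743] circ 0.5857418775558472 0.174284428358078 0.01948530413210392
 width/60deg avg mm [38.3 38.1 37.7 37.  36.5 36.1 36.  36.6 37.4 37.8 38.2 38.4]
 nest ((0.4941805303096771, -0.2157975435256958), (0.1209404245018959, 0.11969125270843506), 82.8132095336914) 0.01699253092760622
 floor [ 0.4938 -0.217   0.0073] 715
 hole px 438.5 264.86206896551727 58 [ 0.4941 -0.2165  0.008 ]
 bench z -0.0012024932144247824
side z pct [0.0009 0.0057 0.0191 0.0353 0.0371] 532
 nut xy minmax mid [0.3691 0.3666 0.3176] [0.4739 0.4309 0.6271]
 hextop mid [0.5839 0.1751 0.0351] [0.0396 0.0364 0.006 ] 212
 contour mean [0.5812 0.1775] circ 0.5809374451637268 0.17800183594226837 0.021373657509684563
 width/60deg avg mm [40.3 39.8 39.4 38.8 38.4 38.1 38.7 39.3 39.8 40.2 40.5 40.6]
 nest ((0.5391067862510681, -0.23214955627918243), (0.1368076354265213, 0.24207288026809692), 69.86358642578125) 0.015467035974437993
 floor [ 0.4934 -0.2182  0.007 ] 374
 hole px 379.8 209.46666666666667 15 [ 0.491  -0.2136  0.008 ]
 bench z -0.002120826582389268
```

View pics/crops.png

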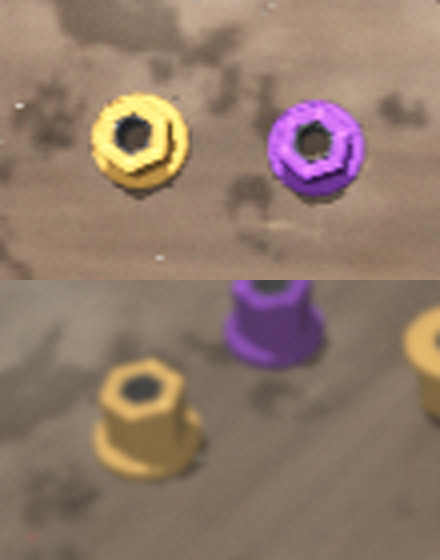

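Crops show the hexagon clearly in both views. Flat normals come out at about 27° + 60°k from world x, consistent between the views. Next I check obstacle heights along the travel corridor.

```bash
python3 - <<'E'
from h import *
H={}
for n in ('top','side'):
    s=dict(np.load(n+'1.npz')); P=cloud(s)[s['depth']>0]
    P=P[(P[:,0]>.1)&(P[:,0]<.9)&(P[:,1]>-.8)&(P[:,1]<.4)&(P[:,2]<.6)]
    print(n,'cm max height; rows x .1-.9, cols y -.8...4 step .05')
    G=np.full((16,24),-1)
    np.maximum.at(G,(((P[:,0]-.1)/.05).astype(int).clip(0,15),((P[:,1]+.8)/.05).astype(int).clip(0,23)),(P[:,2]*100).astype(int))
    for i,r in enumerate(G): print('%.2f'%(.1+.05*i),' '.join('%3d'%k for k in r))
E
```

```text
top cm max height; rows x .1-.9, cols y -.8...4 step .05
0.10  -1  -1  -1  -1  -1  -1  -1  -1  -1  -1  -1  -1  -1  -1  -1  -1  32  32   0   0  -1  -1  -1  -1
0.15  -1  -1  -1   0   0   0   0   0   2  -1   0   0   0   0  -1  45  43  35   0   0   0   0   0   0
0.20  -1  -1  -1   3   3   3   3   2   3   3   0   0   0   0  59  55  47  39   0   2   3   1   0   0
0.25  -1  -1  -1  -1   9   9   9   8   3   3   1  59  59  59  59  53  45  37   2   3   2   2   1   0
0.30  -1  -1  -1   7  13  14  14  12  12   3   0   0   0   1   1   1   1   2   1   0   0   0   1   1
0.35  -1  -1  -1  -1  15  14  14  13  13   0   0   0   0   0   0   0   1   1   0   0   0   0   0   2
0.40  -1  -1  -1  -1  14  14  14  14  14   0   2   2   2   1   0   0   0   0   0   0   2   2   0   0
0.45  -1  -1  -1   2  17  18   9   2   0   0   2   2   2   0   0   0   4   4   0   0   2   2   0   0
0.50  -1  -1  -1   6  17  18   2   2   0   0   2   2   2   0   0   0   3   4   0   0   0   0   0   0
0.55  -1  -1  -1   0   3   0   1   2   1   0   0   2   2   0   0   0   0   4   1   4   0   0   0   0
0.60  -1  -1  -1   0   0   0   2 
[... 1546 characters left out ...]
 0   0   0   0   2   0   1   2   1   0   0   1   1   0   0   0   0   3   3   3   0   0   0   0
0.60   0   0   0   0   0   0   1   0   1   1   1   1   0   0   0   0   0   3   0   3   0   0   0   1
0.65   7   6   6   7   0   0   0   0   1   1   1   1  19  19   2   2   2   2   0   0   7   7   1   1
0.70  33  33  33  36  36  36  36  36  37   0  22  22  22  20   9   9   2   2   0   0   7   7   1   0
0.75  33  34  -1  36  37  37  38  39  39   0  22  22  18   0   9   9   2   2   0   0   7   7   0   0
0.80  -1  -1  -1  -1  -1  36  37  38  39  40  40  41  42  43  44  45  45  46  47  48  48  49  46  35
0.85  -1  -1  -1  -1  -1  -1  -1  -1  -1  -1  -1  -1  -1  -1  -1  -1  -1  -1  -1  -1  -1  -1  -1  -1
```

Call:
{"op": "move_arm", "data": {
  "plan": [
    [[0, 0, 0, 0.06, -0.12, 0, 0], [0, 0, 0, 0.15, -0.3, 0, 0], [0, 0, 0, 0.25, -0.5, 0, 0], [0, 0, 0, 0.35, -0.7, 0, 0], [0, 0, 0, 0.42, -0.85, 0, 0], [0, 0, 0, 0.48, -0.95, 0, 0], [0, 0, 0, 0.5, -1, 0, 0], [0, 0, 0, 0.5, -1, 0, 0]]
  ]
}}

```text
t: 1.1
tcp_pos: [0.2135, -0.4823, 0.2534]
tool_rot: [0.987, 0.16, -0.0, 0.0]
force: [0.2, 0.1, -0.9]
finger_gap: 1.001
```

Call:
{"op": "move_arm", "data": {
  "plan": [
    [[0, 0, 0, 0.12, -0.12, 0, 0], [0, 0, 0, 0.3, -0.3, 0, 0], [0, 0, 0, 0.5, -0.5, 0, 0], [0, 0, 0, 0.7, -0.7, 0, 0], [0, 0, 0, 0.85, -0.85, 0, 0], [0, 0, 0, 0.95, -0.95, 0, 0], [0, 0, 0, 1, -1, 0, 0], [0, 0, 0, 1, -1, 0, 0]]
  ]
}}

```text
t: 2.1
tcp_pos: [0.2769, -0.3558, 0.2534]
tool_rot: [0.987, 0.16, -0.0, 0.0]
force: [-1.0, 0.4, -0.5]
finger_gap: 0.998
```

Call:
{"op": "move_arm", "data": {
  "plan": [
    [[0, 0, 0, 0.12, -0.12, 0, 0], [0, 0, 0, 0.3, -0.3, 0, 0], [0, 0, 0, 0.5, -0.5, 0, 0], [0, 0, 0, 0.7, -0.7, 0, 0], [0, 0, 0, 0.85, -0.85, 0, 0], [0, 0, 0, 0.95, -0.95, 0, 0], [0, 0, 0, 1, -1, 0, 0], [0, 0, 0, 1, -1, 0, 0]]
  ]
}}

```text
t: 3.1
tcp_pos: [0.3401, -0.2292, 0.2533]
tool_rot: [0.987, 0.16, -0.0, 0.0]
force: [1.3, -0.1, -0.4]
finger_gap: 1.002
```

Call:
{"op": "move_arm", "data": {
  "plan": [
    [[0, 0, 0, 0.12, -0.12, 0, 0], [0, 0, 0, 0.3, -0.3, 0, 0], [0, 0, 0, 0.5, -0.5, 0, 0], [0, 0, 0, 0.7, -0.7, 0, 0], [0, 0, 0, 0.85, -0.85, 0, 0], [0, 0, 0, 0.95, -0.95, 0, 0], [0, 0, 0, 1, -1, 0, 0], [0, 0, 0, 1, -1, 0, 0]]
  ]
}}

```text
t: 4.1
tcp_pos: [0.4033, -0.1029, 0.2533]
tool_rot: [0.987, 0.16, -0.0, 0.0]
force: [-0.5, 0.0, -0.2]
finger_gap: 1.001
```

Call:
{"op": "move_arm", "data": {
  "plan": [
    [[0, 0, -0.12, 0.12, -0.12, 0, 0], [0, 0, -0.3, 0.3, -0.3, 0, 0], [0, 0, -0.45, 0.5, -0.5, 0, 0], [0, 0, -0.6, 0.7, -0.7, 0, 0], [0, 0, -0.75, 0.85, -0.85, 0, 0], [0, 0, -0.82, 0.95, -0.95, 0, 0], [0, 0, -0.86, 1, -1, 0, 0], [0, 0, -0.86, 1, -1, 0, 0]]
  ]
}}

```text
t: 5.1
tcp_pos: [0.4665, 0.0236, 0.2533]
tool_rot: [0.878, 0.478, -0.0, 0.0]
force: [-0.7, -0.7, 0.9]
finger_gap: 1.0
```

Call:
{"op": "move_arm", "data": {
  "plan": [
    [[0, 0, 0, 0.12, 0.01, 0.1, 0], [0, 0, 0, 0.3, 0.03, 0.2, 0], [0, 0, 0, 0.5, 0.05, 0.4, 0], [0, 0, 0, 0.7, 0.07, 0.6, 0], [0, 0, 0, 0.82, 0.08, 0.7, 0], [0, 0, 0, 0.92, 0.09, 0.8, 0], [0, 0, 0, 0.96, 0.09, 0.8, 0], [0, 0, 0, 0.96, 0.09, 0.8, 0]]
  ]
}}

```text
t: 6.1
tcp_pos: [0.5264, 0.0996, 0.1737]
tool_rot: [0.878, 0.478, 0.0, 0.0]
force: [-0.3, 0.2, 0.0]
finger_gap: 1.004
```

Call:
{"op": "move_arm", "data": {
  "plan": [
    [[0, 0, 0, 0.12, 0.01, 0.1, 0], [0, 0, 0, 0.3, 0.03, 0.2, 0], [0, 0, 0, 0.5, 0.05, 0.3, 0], [0, 0, 0, 0.7, 0.07, 0.4, 0], [0, 0, 0, 0.82, 0.08, 0.5, 0], [0, 0, 0, 0.92, 0.09, 0.6, 0], [0, 0, 0, 0.95, 0.09, 0.65, 0], [0, 0, 0, 0.95, 0.09, 0.65, 0]]
  ]
}}

```text
t: 7.1
tcp_pos: [0.5847, 0.1743, 0.1078]
tool_rot: [0.878, 0.478, -0.001, -0.0]
force: [-1.2, -0.8, -0.5]
finger_gap: 1.0
```

```bash
python3 - <<'E'
from h import *
s=snapshot('side'); st=status.sense(); print(st['tcp_pos'],st['t'])
cv2.imwrite('pics/side2.png',cv2.cvtColor(cv2.resize(s['img'][170:350,130:370],None,fx=3,fy=3),cv2.COLOR_RGB2BGR))
E
```

```text
[0.58489354 0.17419076 0.10819119] 7.15
```

View pics/side2.png

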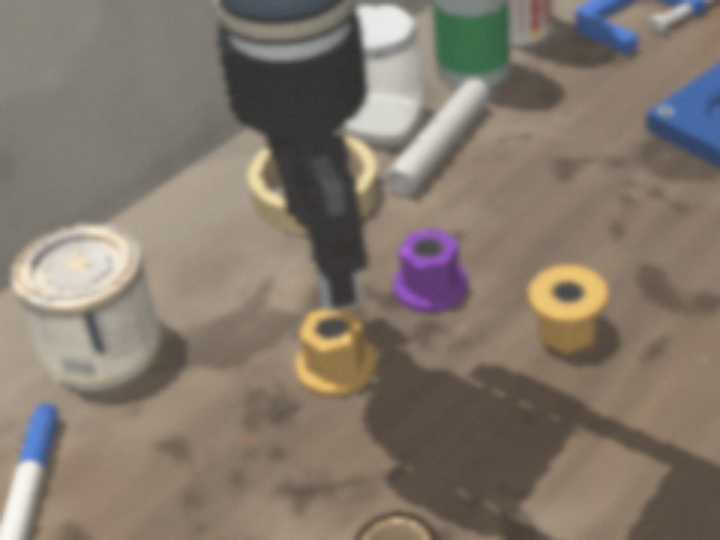

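The side view shows the nut at crop (335,350), directly below the fingers, with a flat facing along the jaw axis. The fingers are clear of the purple nut. Descending and gripping.

Call:
{"op": "move_arm", "data": {
  "plan": [
    [[0, 0, 0, 0, 0, 0.1, 0], [0, 0, 0, 0, 0, 0.25, 0], [0, 0, 0, 0, 0, 0.4, 0], [0, 0, 0, 0, 0, 0.55, 0], [0, 0, 0, 0, 0, 0.65, 0], [0, 0, 0, 0, 0, 0.7, 0], [0, 0, 0, 0, 0, 0.71, 0], [0, 0, 0, 0, 0, 0.71, 0]]
  ]
}}

```text
t: 8.15
tcp_pos: [0.5855, 0.1745, 0.0376]
tool_rot: [0.878, 0.478, 0.0, 0.0]
force: [-0.2, 0.9, 0.7]
finger_gap: 1.0
```

Call:
{"op": "move_arm", "data": {
  "plan": [
    [[0, 0, 0, 0, 0, 0, 0.3], [0, 0, 0, 0, 0, 0, 0.5], [0, 0, 0, 0, 0, 0, 0.6], [0, 0, 0, 0, 0, 0, 0.8], [0, 0, 0, 0, 0, 0, 1], [0, 0, 0, 0, 0, 0, 1], [0, 0, 0, 0, 0, 0, 1], [0, 0, 0, 0, 0, 0, 1]]
  ],
  "force": 60
}}

```text
t: 9.15
tcp_pos: [0.5854, 0.1745, 0.0379]
tool_rot: [0.878, 0.478, 0.0, 0.0]
force: [-0.8, 0.2, 5.5]
finger_gap: 0.405
```

Call:
{"op": "move_arm", "data": {
  "plan": [
    [[0, 0, 0, 0, 0, -0.05, 1], [0, 0, 0, 0, 0, -0.15, 1], [0, 0, 0, 0, 0, -0.3, 1], [0, 0, 0, 0, 0, -0.45, 1], [0, 0, 0, 0, 0, -0.6, 1], [0, 0, 0, 0, 0, -0.75, 1], [0, 0, 0, 0, 0, -0.8, 1], [0, 0, 0, 0, 0, -0.8, 1]]
  ]
}}

```text
t: 10.15
tcp_pos: [0.5854, 0.1744, 0.1178]
tool_rot: [0.878, 0.478, 0.0, 0.0]
force: [-0.1, 0.2, -2.2]
finger_gap: 0.407
```

```bash
python3 - <<'E'
from h import *
s=snapshot('side'); st=status.sense(); print(st['tcp_pos'],st['t'],st['tool_rot'])
cv2.imwrite('pics/side3.png',cv2.cvtColor(cv2.resize(s['img'][150:330,130:370],None,fx=3,fy=3),cv2.COLOR_RGB2BGR))
E
```

```text
[0.58502355 0.17438955 0.11726187] 10.2 [ 8.78253247e-01  4.78195784e-01 -1.50578842e-04 -5.75766476e-05]
```

View pics/side3.png

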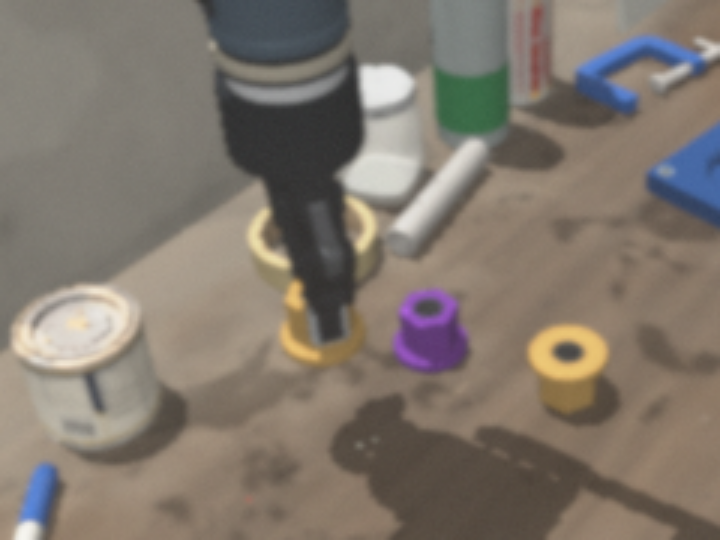

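Nut is held level in the gripper (crop (322,330)). The flange sits perhaps a few mm off the finger centre, and I will check that at the nest. Now carrying it over.

Call:
{"op": "move_arm", "data": {
  "plan": [
    [[0, 0, 0, -0.1, 0.04, -0.1, 1], [0, 0, 0, -0.25, 0.09, -0.2, 1], [0, 0, 0, -0.4, 0.15, -0.3, 1], [0, 0, 0, -0.55, 0.2, -0.4, 1], [0, 0, 0, -0.7, 0.26, -0.4, 1], [0, 0, 0, -0.83, 0.3, -0.4, 1], [0, 0, 0, -0.94, 0.34, -0.4, 1], [0, 0, 0, -0.94, 0.34, -0.4, 1]]
  ]
}}

```text
t: 11.2
tcp_pos: [0.5625, 0.0762, 0.157]
tool_rot: [0.879, 0.478, -0.0, -0.0]
force: [0.3, -0.5, -0.7]
finger_gap: 0.408
```

Call:
{"op": "move_arm", "data": {
  "plan": [
    [[0, 0, 0, -0.1, 0.04, 0, 1], [0, 0, 0, -0.25, 0.09, 0, 1], [0, 0, 0, -0.4, 0.15, 0, 1], [0, 0, 0, -0.55, 0.2, 0, 1], [0, 0, 0, -0.7, 0.26, 0, 1], [0, 0, 0, -0.83, 0.3, 0, 1], [0, 0, 0, -0.94, 0.34, 0, 1], [0, 0, 0, -0.94, 0.34, 0, 1]]
  ]
}}

```text
t: 12.2
tcp_pos: [0.5403, -0.0213, 0.1574]
tool_rot: [0.879, 0.478, 0.0, 0.0]
force: [-1.7, 1.2, -1.2]
finger_gap: 0.413
```

Call:
{"op": "move_arm", "data": {
  "plan": [
    [[0, 0, 0, -0.1, 0.04, 0, 1], [0, 0, 0, -0.25, 0.09, 0, 1], [0, 0, 0, -0.4, 0.15, 0, 1], [0, 0, 0, -0.55, 0.2, 0, 1], [0, 0, 0, -0.7, 0.26, 0, 1], [0, 0, 0, -0.83, 0.3, 0, 1], [0, 0, 0, -0.94, 0.34, 0, 1], [0, 0, 0, -0.94, 0.34, 0, 1]]
  ]
}}

```text
t: 13.2
tcp_pos: [0.5178, -0.1187, 0.1573]
tool_rot: [0.879, 0.478, 0.0, 0.0]
force: [0.3, -1.1, -0.8]
finger_gap: 0.405
```

Call:
{"op": "move_arm", "data": {
  "plan": [
    [[0, 0, 0, -0.1, 0.04, 0.1, 1], [0, 0, 0, -0.25, 0.09, 0.2, 1], [0, 0, 0, -0.4, 0.15, 0.3, 1], [0, 0, 0, -0.55, 0.2, 0.4, 1], [0, 0, 0, -0.7, 0.26, 0.5, 1], [0, 0, 0, -0.83, 0.3, 0.6, 1], [0, 0, 0, -0.95, 0.34, 0.7, 1], [0, 0, 0, -0.95, 0.34, 0.7, 1]]
  ]
}}

```text
t: 14.2
tcp_pos: [0.4943, -0.2168, 0.0864]
tool_rot: [0.879, 0.478, -0.0, -0.001]
force: [0.9, 0.6, -0.7]
finger_gap: 0.407
```

```bash
python3 - <<'E'
from h import *
s=snapshot('side'); st=status.sense(); print(st['tcp_pos'],st['t'],st['tool_rot'],st['finger_gap'])
np.savez('side4.npz',**s)
hsv=cv2.cvtColor(s['img'],cv2.COLOR_RGB2HSV); P=cloud(s); v,u=np.mgrid[:480,:640]
m=(hsv[...,0]>12)&(hsv[...,0]<32)&(hsv[...,1]>110)&(hsv[...,2]>60)&(np.hypot(u-385,v-190)<45)
n,l,stt,c=cv2.connectedComponentsWithStats(m.astype(np.uint8)); print(stt,c.round(1))
p=P[m]; print(p.min(0),p.max(0))
cv2.imwrite('pics/side4.png',cv2.cvtColor(cv2.resize(s['img'][110:270,280:480],None,fx=4,fy=4),cv2.COLOR_RGB2BGR))
E
```

```text
[ 0.49456272 -0.2162607   0.08688609] 14.25 [ 8.78475685e-01  4.77786800e-01 -1.26929779e-04 -4.78054415e-04] 0.40795431107419794
[[     0      0    640    480 307026]
 [   372    179     20     22    174]] [[319.5 239.5]
 [379.3 192.2]]
[ 0.13214272 -0.22185039  0.04902529] [0.51354676 0.58203014 0.63112764]
```

View pics/side4.png

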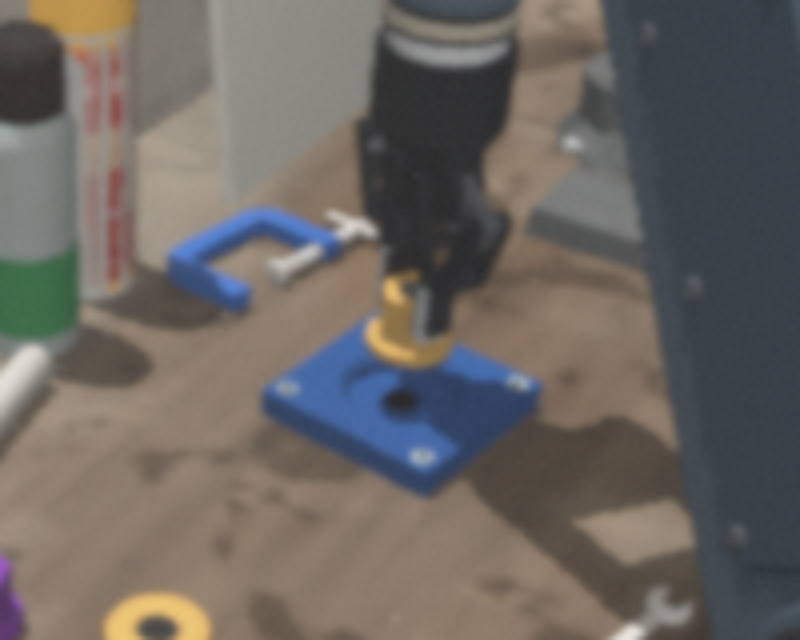

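Nut held level above the nest, flange at crop (407,340), pocket hole at (400,402). I compare the flange outline with where it should project if it were centred on the TCP.

```bash
python3 - <<'E'
from h import *
s=dict(np.load('side4.npz')); K,T=s['mtx'],s['T']; Ti=np.linalg.inv(T)
hsv=cv2.cvtColor(s['img'],cv2.COLOR_RGB2HSV)
m=((hsv[...,0]>10)&(hsv[...,0]<34)&(hsv[...,1]>80)&(hsv[...,2]>40)); v,u=np.nonzero(m[175:206,365:400]); print('seen u',u.min()+365,u.max()+365,'vmax',v.max()+175)
def proj(c,z):
    a=np.linspace(0,6.283,200); p=np.c_[c[0]+.026*np.cos(a),c[1]+.026*np.sin(a),0*a+z,0*a+1]@Ti.T
    U=K[0,2]-K[0,0]*p[:,0]/p[:,2]; V=K[1,2]+K[1,1]*p[:,1]/p[:,2]; return U.min(),U.max(),V.max()
print('pred',proj((.4943,-.2163),.049),proj((.4943,-.2163),.057))
for r in range(188,204): print(r,''.join('#' if x else '.' for x in m[r,365:400]))
E
```

```text
seen u 372 393 vmax 201
pred (np.float64(369.81986729910074), np.float64(392.07052676312003), np.float64(200.6570381410974)) (np.float64(370.1245707052962), np.float64(392.4879075143532), np.float64(197.78469615226203))
188 ...........#######.................
189 ..........########.................
190 ........##########.................
191 ........#########..................
192 .......##########..................
193 .......##########..........##......
194 .......###########........###......
195 .......############....#####.......
196 ........###################........
197 ........###################........
198 .........#################.........
199 ...........##############..........
200 .............###########...........
201 ..................##...............
202 ...................................
203 ...................................
```

Agreement is within about 1–2 px (≤3 mm) against a 7 mm radial clearance, so I lower it.

Call:
{"op": "move_arm", "data": {
  "plan": [
    [[0, 0, 0, 0, 0, 0.06, 1], [0, 0, 0, 0, 0, 0.14, 1], [0, 0, 0, 0, 0, 0.22, 1], [0, 0, 0, 0, 0, 0.29, 1], [0, 0, 0, 0, 0, 0.34, 1], [0, 0, 0, 0, 0, 0.38, 1], [0, 0, 0, 0, 0, 0.4, 1], [0, 0, 0, 0, 0, 0.4, 1]]
  ]
}}

```text
t: 15.25
tcp_pos: [0.4949, -0.216, 0.0473]
tool_rot: [0.878, 0.478, -0.0, -0.0]
force: [-0.1, 0.6, -0.9]
finger_gap: 0.415
```

Call:
{"op": "move_arm", "data": {
  "plan": [
    [[0, 0, 0, 0, 0, 0.005, 1], [0, 0, 0, 0, 0, 0.01, 1], [0, 0, 0, 0, 0, 0.015, 1], [0, 0, 0, 0, 0, 0.02, 1], [0, 0, 0, 0, 0, 0.02, 1], [0, 0, 0, 0, 0, 0.02, 1], [0, 0, 0, 0, 0, 0.02, 1], [0, 0, 0, 0, 0, 0.02, 1]]
  ]
}}

```text
t: 16.25
tcp_pos: [0.4949, -0.2161, 0.0459]
tool_rot: [0.878, 0.478, 0.0, 0.0]
force: [-1.6, 0.3, 4.7]
finger_gap: 0.408
```

```bash
python3 - <<'E'
from h import *
s=snapshot('side'); st=status.sense(); print(st['tcp_pos'],st['t'],st['force'],st['finger_gap'])
cv2.imwrite('pics/side5.png',cv2.cvtColor(cv2.resize(s['img'][130:250,310:460],None,fx=4,fy=4),cv2.COLOR_RGB2BGR))
E
```

```text
[ 0.49494793 -0.21608414  0.04587575] 16.3 [-0.49814492  0.30587547  5.84395815] 0.4121359331373626
```

View pics/side5.png

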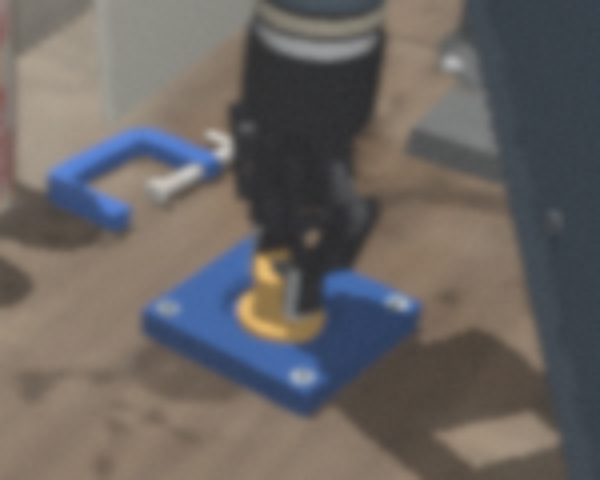

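The nut is in the pocket (crop (283,315)), and the upward force of about 5 N shows floor contact. Releasing and lifting clear.

Call:
{"op": "move_arm", "data": {
  "plan": [
    [[0, 0, 0, 0, 0, 0, 0.4], [0, 0, 0, 0, 0, 0, 0.3], [0, 0, 0, 0, 0, 0, 0.2], [0, 0, 0, 0, 0, 0, 0.1], [0, 0, 0, 0, 0, 0, 0], [0, 0, 0, 0, 0, 0, 0], [0, 0, 0, 0, 0, 0, 0], [0, 0, 0, 0, 0, 0, 0]]
  ]
}}

```text
t: 17.3
tcp_pos: [0.4949, -0.216, 0.0453]
tool_rot: [0.878, 0.478, 0.0, 0.0]
force: [0.7, 0.5, 0.4]
finger_gap: 1.001
```

Call:
{"op": "move_arm", "data": {
  "plan": [
    [[0, 0, 0, 0, 0, -0.06, 0], [0, 0, 0, 0, 0, -0.2, 0], [0, 0, 0, 0, 0, -0.4, 0], [0, 0, 0, 0, 0, -0.6, 0], [0, 0, 0, 0, 0, -0.8, 0], [0, 0, 0, 0, 0, -0.95, 0], [0, 0, 0, 0, 0, -1, 0], [0, 0, 0, 0, 0, -1, 0]]
  ]
}}

```text
t: 18.3
tcp_pos: [0.4949, -0.216, 0.1456]
tool_rot: [0.878, 0.478, 0.0, 0.0]
force: [0.4, -0.0, -0.0]
finger_gap: 0.993
```

```bash
python3 - <<'E'
from h import *
s=snapshot('side'); st=status.sense(); print(st['tcp_pos'],st['t'],st['force'],st['finger_gap'],np.abs(st['qd']).max())
P=cloud(s); hsv=cv2.cvtColor(s['img'],cv2.COLOR_RGB2HSV); v,u=np.mgrid[:480,:640]
br=(hsv[...,0]>10)&(hsv[...,0]<34)&(hsv[...,1]>80)&(hsv[...,2]>40)
m=br&(np.hypot(u-382,v-200)<25); m&=(P[...,2]>.005)&(P[...,2]<.06)
p=P[m]; print(p.min(0),p.max(0),m.sum(),'u',u[m].min(),u[m].max(),'v',v[m].min(),v[m].max())
t=p[p[:,2]>.041]; print('hextop mid',(t.min(0)+t.max(0))/2,np.ptp(t,0))
cv2.imwrite('pics/side6.png',cv2.cvtColor(cv2.resize(s['img'][110:290,290:460],None,fx=3.3,fy=3.3),cv2.COLOR_RGB2BGR))
E
```

```text
[ 0.4946367  -0.21585244  0.14510327] 18.35 [-0.57511656  0.26813707 -0.17448739] 1.0015633840627316 0.0117209761822883
[ 0.46724122 -0.23478056  0.00941774] [ 0.51621617 -0.1890815   0.04598657] 322 u 370 389 v 193 214
hextop mid [ 0.49116471 -0.21236163  0.04356085] [0.03747689 0.03774174 0.00485144]
```

View pics/side6.png

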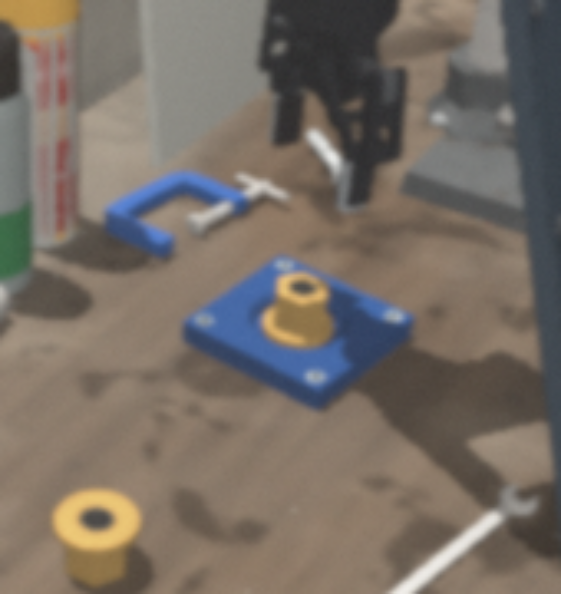

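The nut stands upright in the pocket (crop (300,315)), its top at z≈0.046 m, which is floor plus 38 mm. It is about 1 mm from the hole position in the same view. The flange-up nut is untouched and the gripper is open and clear.

```bash
python3 -c "
from station import manip; print(manip.sign_off())"
```

```text
the job is handed in; nothing more can be done
None
```

The flange-down brass nut is in the nest's pocket, flange down, and I handed the job in at about 18.4 s of the 30 s allowed. No verdict was reported.

I gripped the nut across two hexagon flats at 60 N and lowered it until the wrist felt about 5 N from the pocket floor. Then I opened the fingers and lifted clear.

- **Seating:** the last side view shows the nut upright, its hexagon top at about 46 mm, which is the 8 mm floor plus the 38 mm nut. Its centre is about 1 mm from the pocket's hole as seen in that same view.
- **Clear of everything:** the gripper was fully open and 0.1 m above the nut, with the wrist force near zero.
- **Flange-up nut:** it is still standing and looks untouched; I judged this by eye and did not measure its position again.
- **Disagreement:** the side and top cameras place the pocket centre 3–4 mm apart. I used the top view for the moves.

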